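Lay the stripped-tool parts in the sloping service nests

TASK

Lay the flat open-ended spanner and the T-shaped steel bracket, one each, in the matching shaped nests on the sloping service stand, wide end uphill, so that each lies flat on the nest floor between its walls. Set them down gently, without dropping them, in either order, let go of them, and leave the spray can, the jar and the screwdriver where they are.

Things in the scene. Friction and masses are not known exactly. Their poses are not given: they have to be found in the camera images.
- spanner_mid (a point): Plain steel, 10 mm thick, 220 g x 0.7 to 1.3, flat on the table left or right of the stand. Open-ended spanner. Point at half thickness on the handle's centre line, within 3 mm of the centre of mass; grip here, across the 18 mm handle. x along the handle to the head, z up. Handle x -90 to +30 mm; head 44 mm wide, x 30 to 68 mm, with an 18 mm jaw slot.
- spanner_head (a point): Point in the spanner's head, 55 mm along x from spanner_mid, at half thickness, in the jaw slot. Same axes.
- bracket_mid (a point): Plain steel, 10 mm thick, 220 g x 0.7 to 1.3, flat on the table left or right of the stand. T-shaped bracket. Point at half thickness on the stem's centre line, 8 mm short of the centre of mass; grip here, across the 20 mm stem. x along the stem to the crosspiece, z up. Stem x -62 to +30 mm; crosspiece 70 mm wide, x 30 to 50 mm.
- bracket_head (a point): Centre of the bracket's crosspiece, 40 mm along x from bracket_mid, at half thickness. Same axes.
- spanner_nest_seat (a point): Nest for the spanner, left or right half of the stand. Point 5 mm out from its floor, about 78 mm above the table, where the part's _mid comes when home and centred. x up the slope, y left, z out of the floor. Tail channel 24 mm wide, x -93 to -45 mm, closed below; no walls x -45 to +30 mm, free for fingers; head bay 50 mm wide, x 30 to 71 mm, closed above.
- bracket_nest_seat (a point): Nest for the bracket, other half of the stand. Point 5 mm out from its floor, about 78 mm above the table, where the part's _mid comes when home and centred. x up the slope, y left, z out of the floor. Tail channel 26 mm wide, x -65 to -40 mm, closed below; no walls x -40 to +30 mm, free for fingers; crosspiece bay 76 mm wide, x 30 to 53 mm, closed above.
- stand: Fixed grey stand, 210 (x) by 290 mm (y), origin on the table under its centre. Its top rises away from the robot at 25 deg, from 18 to 113 mm high. On it two nests, 136 mm apart across the slope: black floor, grey walls 8 mm high. A part goes in with x and z along the nest's x and z, 3 mm play all round; it may slide down onto the bottom wall.
- spray_can: Black spray can, 52 mm diameter, 160 mm high, standing on the table beyond the left part; origin under its centre. Leave alone.
- grease_jar: White jar, 70 mm diameter, 70 mm high, standing beyond the right part; origin under its centre. Leave alone.
- screwdriver: Screwdriver lying on the table between robot and stand, about 200 mm long along its own x, 26 mm thick; origin at its middle, underside. Leave alone.
Not all that is in view belongs to the job. Leave any orange or pink look-alike of the part that bears bracket_mid alone.

How it is judged:
At the end, for the whole second after the job is handed in: Spanner and bracket each lie in their own nest, wide end uphill: the _mid point within 6 mm of the seat point along x and y and 3 mm along z, flat on the floor within 0.04 rad and along the slope within 0.1 rad; both at rest and released (x of spanner_mid in the frame of spanner_nest_seat between -0.006 and 0.006 m and y of spanner_mid in the frame of spanner_nest_seat between -0.006 and 0.006 m and z of spanner_mid in the frame of spanner_nest_seat between -0.003 and 0.003 m and x of spanner_head in the frame of spanner_nest_seat above 0.02 m and angle between the z axis of spanner_mid and the z axis of spanner_nest_seat, either way round below 0.04 rad and angle between the x axis of spanner_mid and the x axis of spanner_nest_seat, either way round below 0.1 rad and linear speed of each of spanner, bracket below 0.02 m/s and contact force between the fingers and spanner below 0.05 N and x of bracket_mid in the frame of bracket_nest_seat between -0.006 and 0.006 m and y of bracket_mid in the frame of bracket_nest_seat between -0.006 and 0.006 m and z of bracket_mid in the frame of bracket_nest_seat between -0.003 and 0.003 m and x of bracket_head in the frame of bracket_nest_seat above 0.02 m and angle between the z axis of bracket_mid and the z axis of bracket_nest_seat, either way round below 0.04 rad and angle between the x axis of bracket_mid and the x axis of bracket_nest_seat, either way round below 0.1 rad and contact force between the fingers and bracket below 0.05 N); the robot touches nothing.
It fails at once if the spanner is dropped or thrown (moves faster than 0.4 m/s while not held; a fall of about 8 mm) (linear speed of spanner above 0.4 m/s and contact force between the fingers and spanner below 0.02 N).
It fails at once if the bracket is dropped or thrown (moves faster than 0.4 m/s while not held; a fall of about 8 mm) (linear speed of bracket above 0.4 m/s and contact force between the fingers and bracket below 0.02 N).
It fails at once if the spray can is disturbed (moved more than 20 mm) (distance of spray_can from where it was at the start of the episode above 0.02 m).
It fails at once if the grease jar is disturbed (moved more than 20 mm) (distance of grease_jar from where it was at the start of the episode above 0.02 m).
It fails at once if the screwdriver is disturbed (moved more than 20 mm) (distance of screwdriver from where it was at the start of the episode above 0.02 m).
It also fails if it takes over 72 s, if anything falls off the work surface, if the arm or the gripper's body presses on something with over 40 N, if the wrist force passes 120 N, or if a joint passes its speed limit or range.

ROBOT

A 7-joint arm with a two-finger parallel gripper is mounted at the origin on the work surface. World frame = base frame: x ahead of the robot, y to its left, z up, the work surface at z = 0. Lengths are in m, angles in rad, forces in N, time in s.
With the tool pointing down it reaches from about 0.425 to 0.875 m from the base axis. Payload 8.4 kg.
Tool frame: the origin (TCP) lies between the finger pads; the fingertips stand 11 mm ahead of it and the grasp point (between the pads) lies 8 mm behind it (r.tcp_to_tips is the distance from the TCP to the fingertips, in m); z points along the fingers, y is the line along which they close (so a half turn about z gives the same grasp; the last joint's range is limited). The gripper opens to 87 mm and grips with 3 to 60 N. Pads are 19 mm wide; open, the fingers measure 117 mm over their backs; the gripper's body (75 mm by 190 mm) begins 51 mm behind the grasp point.
Start: joints at [1.135, 0.333, 0.04, 1.465, -0.013, 1.343, -0.059], TCP at [0.215, -0.613, 0.234] pointing down, gripper open.
Joint ranges: [-2.58, 2.58], [-0.38, 2.09], [-1.3, 1.39], [0.25, 2.4], [-1.5, 4.64], [0.08, 2.09], [-2.65, 2.65]. Speed limits (rad/s): [2.22, 2.22, 2.79, 2.79, 3.14, 3.14, 3.14].

INTERFACE

Orientations are given as a unit quaternion [x, y, z, w].
In Python, from cell import r gives the robot as it stands.
- The arm moves only by the tool jog_arm, never from a script. Its argument "plan" is text: rows parted by semicolons, each of 7 numbers parted by spaces: the finger opening in cm, from 0 to 8.7, then the shift along the tool's x, y, z in cm, then the turn, a rotation vector about the tool's x, y, z in rad. A call has 1 to 20 rows; each row shifts and turns the commanded pose from where the row before left it, along the tool's axes as they then stand; what a row does not reach is not made up. A row lasts 1/12 s, in which the tool goes at most 41.7 mm and 7.16 degrees, less where a joint would pass 70% of its speed; a pose out of reach is approached as far as the arm can. A call with a gripper value outside its range is refused whole. The fingers move at their own pace and stop on an object; "force" is the grip in N (left out, the last holds). Time passes only in rows, so rows that do not move let the fingers close. It gives the time, the measured TCP pose, the force, the opening and the grip force at its end, in the units of the state.
- r.observe(): the state, without advancing time (a new reading comes with each control period).
- r.get_image(name): name is "scene" or "top" or "wrist"; returns the picture (480x640x3 uint8, red, green, blue); there is no depth.
- r.get_calibration(name): a dict with "vfov" (degrees; the focal length in pixels is half the picture's height over the tangent of half this angle, whatever the lens; pixels are square), "cx", "cy" (the principal point, pixels), "k1" (the pictures are not rectified: a ray, as slopes to the right and down, at radius r is drawn at 1 + k1 r^2 times it, then the intrinsics apply), "cam_to_world" (4x4, takes a point from camera to world coordinates); the wrist camera has in their place "tool_from_camera" (4x4, takes a point from camera to tool coordinates, whose origin is the TCP and whose axes are the flange's). Camera axes: x right, y down, z forward; pixel columns grow to the right and rows downward; lengths in m; the calibration is good to about 2 mm. A picture is of the moment at which its call begins: read the wrist's pose just before it. get_calibration takes no time and is no camera call.
- r.close_job(): hands the job in; it is judged then, once.
The state is a dict: "time_s": time; "qpos": joint angles; "qvel": joint speeds; "effort": joint torques, N m; "tool_pos": TCP position; "eef_rot": TCP orientation; "wrist_force": force on the tool from outside, world axes, zero at the start; "ft_torque": the same for the moment, N m; "finger_gap": opening from 0.0 (shut) to 1.0 (fully open); "grip_force": force on a finger pad.
Only numpy, scipy, OpenCV 4.12 (cv2) and the standard library are available. Lean on these libraries where they do the work, as an engineer would, in place of code of your own. Each camera call takes 0.05 s, during which the arm holds its last target. There are 200 camera calls.

## Working session

There is one attempt and no reset: what is moved stays moved. The work goes in short steps, Python scripts to look and compute and a tool call to move; the robot and the scene stay as the last step left them, time stands still between calls to the robot, and variables do not carry over. Pictures are saved under pics/ and viewed, at most 13 in all, crops included, and the job is handed in when it is done.

Besides the shell and the picture viewer there is one more tool, called after ">>>" as name(argument=value, ...) on one line, values as JSON. jog_arm: Moves the arm, as the interface text tells. Its arguments: {"type":"object","properties":{"plan":{"type":"string"},"force":{"type":"number"}},"required":["plan"]}

```bash
ls; mkdir -p pics; python3 - <<'E'
from cell import r
import cv2,numpy as np
o=r.observe(); print({k:np.round(v,3) for k,v in o.items()})
for n in("scene","top"):
    im=r.get_image(n); cv2.imwrite(f"pics/{n}0.png",im[:,:,::-1]); print(n,r.get_calibration(n))
print(r.get_calibration("wrist"))
E
```

```text
pics
{'time_s': np.float64(0.0), 'qpos': array([ 1.135,  0.334,  0.04 ,  1.466, -0.013,  1.343, -0.059]), 'qvel': array([-0.001,  0.   , -0.   , -0.001,  0.   ,  0.003, -0.001]), 'effort': array([-1.0000e-03, -6.5636e+01,  1.3350e+00, -4.0380e+01, -6.0000e-02,
        4.5000e-02,  0.0000e+00]), 'tool_pos': array([ 0.215, -0.613,  0.233]), 'eef_rot': array([ 0.986,  0.168, -0.   , -0.001]), 'wrist_force': array([ 0.943, -0.673,  0.323]), 'ft_torque': array([-0.04 , -0.019,  0.031]), 'grip_force': np.float64(0.0), 'finger_gap': np.float64(1.002)}
scene {'vfov': 53.940735240639754, 'cx': 319.6323025199917, 'cy': 244.56246245401928, 'k1': -0.0857950758356411, 'cam_to_world': array([[ 0.36874985,  0.61251141, -0.69918046,  1.31836054],
       [ 0.92944108, -0.25329024,  0.26829711, -0.37256411],
       [-0.01276054, -0.74878156, -0.66269401,  0.883387  ],
       [ 0.        ,  0.        ,  0.        ,  1.        ]])}
top {'vfov': 56.97115545837161, 'cx': 319.40358410587777, 'cy': 244.96731559645633, 'k1': -0.06605968649815867, 'cam_to_world': array([[ 0.01490301, -0.99203067,  0.12511217,  0.31075905],
       [-0.99987562, -0.01543172, -0.00325775, -0.06016844],
       [ 0.00516248, -0.12504805, -0.99213726,  1.21247813],
       [ 0.        ,  0.        ,  0.        ,  1.        ]])}
{'vfov': 58.289848357598245, 'cx': 321.2558494296084, 'cy': 238.88673398381783, 'k1': -0.06979569502630616, 'tool_from_camera': array([[-4.45838921e-05, -9.70216573e-01, -2.42239139e-01,
         6.57022505e-02],
       [ 9.99999986e-01, -8.18723879e-05,  1.43866331e-04,
         1.51929766e-04],
       [-1.59414195e-04, -2.42239129e-01,  9.70216563e-01,
        -1.50354699e-01],
       [ 0.00000000e+00,  0.00000000e+00,  0.00000000e+00,
         1.00000000e+00]])}
```

View pics/top0.png

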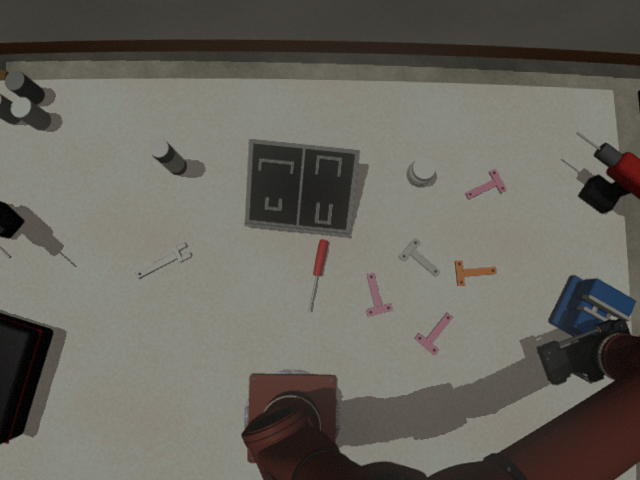

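View pics/scene0.png

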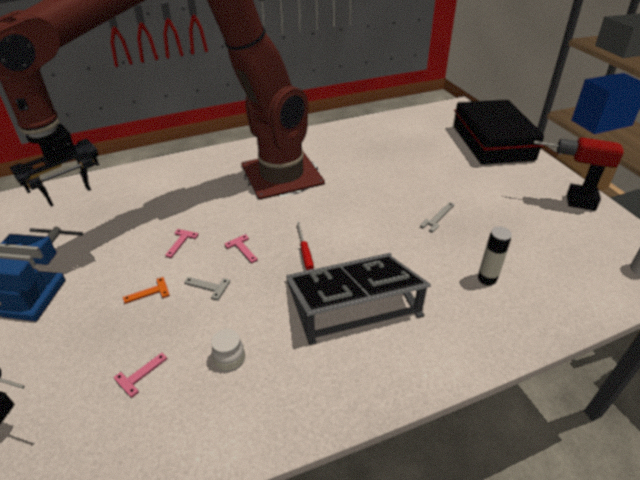

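The top view shows the spanner (head 183,250, tail 140,275) on the left and the grey bracket (crosspiece 410,250, stem end 437,273) on the right. The left nest (about 275,185) has the wide bay, so it's the bracket's; the right one (about 328,185) is the spanner's. The screwdriver is at (318,275), and the scene view agrees.

```bash
cat > h.py <<'E'
from cell import r
import cv2,numpy as np
from scipy.spatial.transform import Rotation as R
def cam(n,o=None):
    c=r.get_calibration(n); f=240/np.tan(np.radians(c['vfov']/2))
    if n=="wrist":
        o=o or r.observe(); T=np.eye(4); T[:3,:3]=R.from_quat(o['eef_rot']).as_matrix(); T[:3,3]=o['tool_pos']
        M=T@c['tool_from_camera']
    else: M=np.array(c['cam_to_world'])
    return dict(f=f,cx=c['cx'],cy=c['cy'],k=c['k1'],M=M)
def ray(c,uv):
    d=(np.atleast_2d(uv).astype(float)-[c['cx'],c['cy']])/c['f']; s=d.copy()
    for _ in range(20): s=d/(1+c['k']*(s**2).sum(1,keepdims=True))
    v=np.c_[s,np.ones(len(s))]@c['M'][:3,:3].T
    return c['M'][:3,3],v
def onplane(c,uv,p0=(0,0,0),n=(0,0,1)):
    o,v=ray(c,uv); n=np.array(n,float); t=((np.array(p0)-o)@n)/(v@n); return o+v*t[:,None]
def proj(c,P):
    q=(np.atleast_2d(P)-c['M'][:3,3])@c['M'][:3,:3]; s=q[:,:2]/q[:,2:]
    s=s*(1+c['k']*(s**2).sum(1,keepdims=True)); return s*c['f']+[c['cx'],c['cy']]
def snap(name,fn):
    o=r.observe(); c=cam(name,o); im=r.get_image(name)[:,:,::-1].copy(); cv2.imwrite(fn,im); return im,c,o
def toolmove(o,pos,xaxis_yaw=None,Rt=None):
    "shift in tool axes (cm) and rotvec to reach pose"
    R0=R.from_quat(o['eef_rot']); d=R0.inv().apply(np.array(pos)-o['tool_pos'])*100
    return np.round(d,2), np.round((R0.inv()*Rt).as_rotvec(),3) if Rt is not None else None
E
python3 - <<'E'
from h import *
c=cam("top")
print("parts",np.round(onplane(c,[(183,250),(140,275),(410,250),(437,273)],(0,0,.01)),3))
print("obst",np.round(onplane(c,[(185,170),(422,183),(322,240),(311,311)]),3))
# stand corners: low edge z~.018, high .113
print("stand low",np.round(onplane(c,[(246,227),(351,236)],(0,0,.018)),3),"high",np.round(onplane(c,[(250,140),(359,151)],(0,0,.113)),3))
o=r.observe();R0=R.from_quat(o['eef_rot']);print(np.round(R0.as_matrix(),3))
E
```

```text
parts [[ 0.443  0.311  0.01 ]
 [ 0.372  0.427  0.01 ]
 [ 0.452 -0.313  0.01 ]
 [ 0.39  -0.387  0.01 ]]
obst [[ 0.672  0.321  0.   ]
 [ 0.645 -0.352  0.   ]
 [ 0.478 -0.071  0.   ]
 [ 0.283 -0.044  0.   ]]
stand low [[ 0.508  0.138  0.018]
 [ 0.487 -0.15   0.018]] high [[ 0.721  0.12   0.113]
 [ 0.696 -0.162  0.113]]
[[ 0.944  0.33  -0.001]
 [ 0.33  -0.944  0.001]
 [-0.    -0.001 -1.   ]]
```

>>> jog_arm(plan="8.7 2.88 -1.84 0.53 0 0 0;8.7 2.88 -1.84 0.53 0 0 0;8.7 2.88 -1.84 0.53 0 0 0;8.7 2.88 -1.84 0.53 0 0 0;8.7 2.88 -1.84 0.53 0 0 0;8.7 2.88 -1.84 0.53 0 0 0;8.7 2.88 -1.84 0.53 0 0 0;8.7 2.88 -1.84 0.53 0 0 0;8.7 2.88 -1.84 0.53 0 0 0;8.7 2.88 -1.84 0.53 0 0 0;8.7 0 0 0 0 0 -0.107;8.7 0 0 0 0 0 -0.107;8.7 0 0 0 0 0 -0.107;8.7 0 0 0 0 0 -0.107;8.7 0 0 0 0 0 -0.107;8.7 0 0 0 0 0 0;8.7 0 0 0 0 0 0", force=30)

```text
time_s: 1.52
tool_pos: [0.4256, -0.3446, 0.1803]
eef_rot: [0.907, 0.421, -0.0, -0.0]
wrist_force: [-0.5, 0.1, 0.4]
finger_gap: 1.0
grip_force: 0.0
```

```bash
python3 - <<'E'
from h import *
im,c,o=snap("wrist","pics/w1.png"); print(np.round(o['tool_pos'],4),np.round(R.from_quat(o['eef_rot']).as_matrix(),3),o['time_s'],np.round(o['qpos'],2))
print(proj(c,[(.426,-.344,.01)]))
E
```

```text
[ 0.4256 -0.3446  0.1803] [[ 0.646  0.763 -0.   ]
 [ 0.763 -0.646  0.   ]
 [ 0.    -0.001 -1.   ]] 1.5167 [ 0.8   0.17 -0.22  1.78  0.04  1.2  -0.14]
[[321.10957858 219.50574362]]
```

View pics/w1.png

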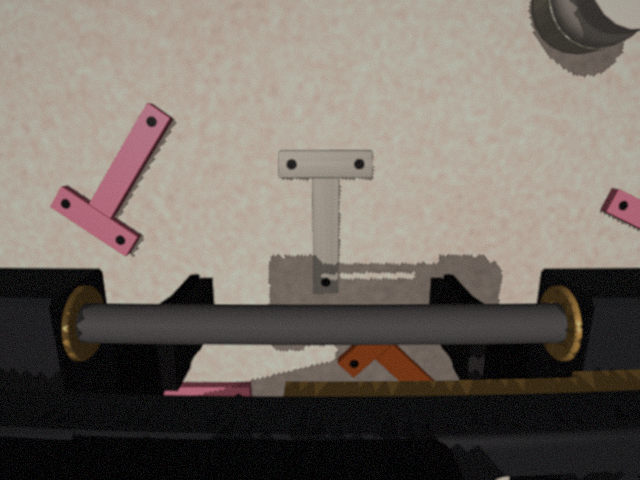

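The grey bracket is under the gripper: crosspiece (278–373, 150–179), stem centred on u≈326 ending at v≈293. The stem lies almost exactly along tool x.

```bash
python3 - <<'E'
from h import *
c=cam("wrist");im=cv2.imread("pics/w1.png")
P=onplane(c,[(325.5,151),(325.5,178),(326,293),(278.5,165),(373,165),(313,230),(339,230)],(0,0,.01))
o=r.observe();R0=R.from_quat(o['eef_rot']);T=R0.inv().apply(P-o['tool_pos'])*100;print(np.round(T,2))
print(im[225:235:4,300:350:2].mean(2).astype(int)); print(im[140:185:1,345].mean(1).astype(int)); print(im[280:300,320].mean(1).astype(int))
E
```

```text
[[ 5.19  0.33 17.03]
 [ 3.21  0.33 17.03]
 [-5.87  0.39 17.03]
 [ 4.18 -3.14 17.03]
 [ 4.18  3.84 17.03]
 [-0.75 -0.61 17.03]
 [-0.75  1.37 17.03]]
[[171 174 169 168 174 170 146 143 151 145 148 145 146 141 142 146 139 143
  140 120 159 172 177 179 176]
 [175 169 177 174 174 168 145 139 146 146 142 147 143 145 142 142 140 138
  143 122 155 175 180 181 177]
 [170 173 171 175 175 172 157 143 146 145 146 146 151 146 143 141 139 144
  144 130 163 180 174 172 175]]
[174 167 163 166 167 165 165 172 166 146 127 136 146 148 149 150 151 147
 147 149 149 147 150 153 149 148 141 142 142 144 148 143 139 136 141 136
 127 108 108 137 160 171 174 174 174]
[ 75  66  66  67  72  77  76  79  80  79  76  77  81  81  92 101  99  98
 103 102]
```

>>> jog_arm(plan="8.7 0.2 0.36 2.5 0 0 0;8.7 0 0 3 0 0 0;8.7 0 0 3 0 0 0;8.7 0 0 3 0 0 0;8.7 0 0 3 0 0 0;8.7 0 0 1.2 0 0 0;8.7 0 0 0.6 0 0 0;8.7 0 0 0.4 0 0 0;8.7 0 0 0 0 0 0;1 0 0 0 0 0 0;1 0 0 0 0 0 0;1 0 0 0 0 0 0;1 0 0 0 0 0 0;1 0 0 0 0 0 0;1 0 0 0 0 0 0;1 0 0 0 0 0 0;1 0 0 0 0 0 0;1 0 0 0 0 0 0", force=30)

```text
time_s: 3.07
tool_pos: [0.4298, -0.3454, 0.0135]
eef_rot: [0.907, 0.422, -0.0, -0.0]
wrist_force: [-0.9, 0.5, -0.1]
finger_gap: 0.403
grip_force: 0.0
```

>>> jog_arm(plan="1 0 0 0 0 0 0;1 0 0 0 0 0 0;1 0 0 0 0 0 0;1 0 0 0 0 0 0;1 0 0 0 0 0 0;1 0 0 0 0 0 0;1 0 0 0 0 0 0;1 0 0 0 0 0 0;1 0 0 0 0 0 0;1 0 0 0 0 0 0", force=30)

```text
time_s: 3.9
tool_pos: [0.4297, -0.3454, 0.0135]
eef_rot: [0.907, 0.422, -0.0, -0.0]
wrist_force: [-1.5, 0.4, 0.4]
finger_gap: 0.222
grip_force: 30.0
```

>>> jog_arm(plan="1 0 0 -0.4 0 0 0;1 0 0 -1 0 0 0;1 0 0 -3 0 0 0;1 0 0 -3 0 0 0;1 0 0 -3 0 0 0;1 0 0 -3 0 0 0;1 0 0 -3 0 0 0;1 0 0 -3 0 0 0;1 0 0 -3 0 0 0;1 2.7 -2.14 0 0 0 0;1 2.7 -2.14 0 0 0 0;1 2.7 -2.14 0 0 0 0;1 2.7 -2.14 0 0 0 0;1 2.7 -2.14 0 0 0 0;1 2.7 -2.14 0 0 0 0;1 2.7 -2.14 0 0 0 0;1 2.7 -2.14 0 0 0 0;1 2.7 -2.14 0 0 0 0;1 2.7 -2.14 0 0 0 0", force=30)

```text
time_s: 5.48
tool_pos: [0.4393, 0.0007, 0.2384]
eef_rot: [0.906, 0.422, 0.0, 0.001]
wrist_force: [1.1, 0.2, -2.3]
finger_gap: 0.223
grip_force: 30.0
```

>>> jog_arm(plan="1 0 0 0 0 0 0.1185;1 0 0 0 0 0 0.1185;1 0 0 0 0 0 0.1185;1 0 0 0 0 0 0.1185;1 0 0 0 0 0 0.1185;1 0 0 0 0 0 0.1185;1 0 0 0 0 0 0.1185;1 0 0 0 0 0 0.1185;1 0 0 0 0 0 0;1 0 0 0 0 0.109 0;1 0 0 0 0 0.109 0;1 0 0 0 0 0.109 0;1 0 0 0 0 0.109 0;1 0 0 0 0 0 0;1 0 0 0 0 0 0;1 0 0 0 0 0 0", force=30)

```text
time_s: 6.82
tool_pos: [0.4425, -0.0022, 0.2387]
eef_rot: [0.983, -0.037, 0.177, 0.01]
wrist_force: [-0.2, -0.7, -2.5]
finger_gap: 0.225
grip_force: 30.0
```

```bash
python3 - <<'E'
from h import *
im,c,o=snap("wrist","pics/w2.png"); print(np.round(o['tool_pos'],4),np.round(R.from_quat(o['eef_rot']).as_matrix(),3),o['time_s'],np.round(o['qpos'],2),o['grip_force'],o['finger_gap'])
E
```

```text
[ 0.4425 -0.0022  0.2387] [[ 0.934 -0.076  0.348]
 [-0.069 -0.997 -0.033]
 [ 0.349  0.007 -0.937]] 6.8167 [ 0.41 -0.37 -0.44  2.17 -0.13  0.96 -1.62] 29.996670484542847 0.22540610058343435
```

View pics/w2.png

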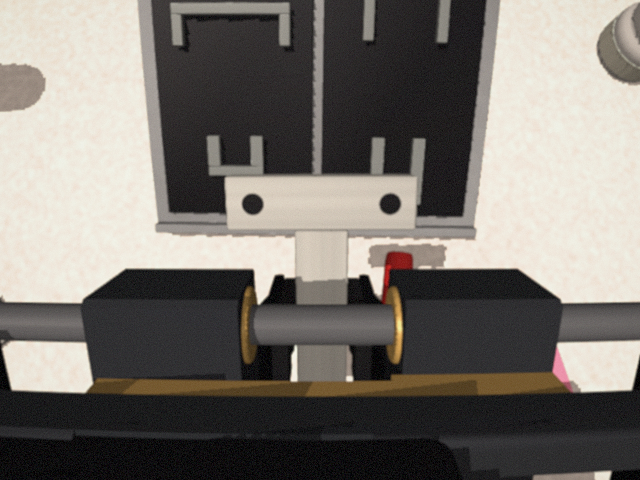

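The wrist view shows the bracket level in the grip and the left nest whole: bay at (175–290, 5–45), tail channel at (210–262, 137–175). The right nest's bay is cut off at the top. I'll zoom in for the edges.

```bash
python3 - <<'E'
import cv2
im=cv2.imread("pics/w2.png"); cv2.imwrite("pics/w2c.png",cv2.resize(im[0:190,165:305],None,fx=4,fy=3.15*1,interpolation=cv2.INTER_CUBIC))
E
```

```text
(no output)
```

View pics/w2c.png

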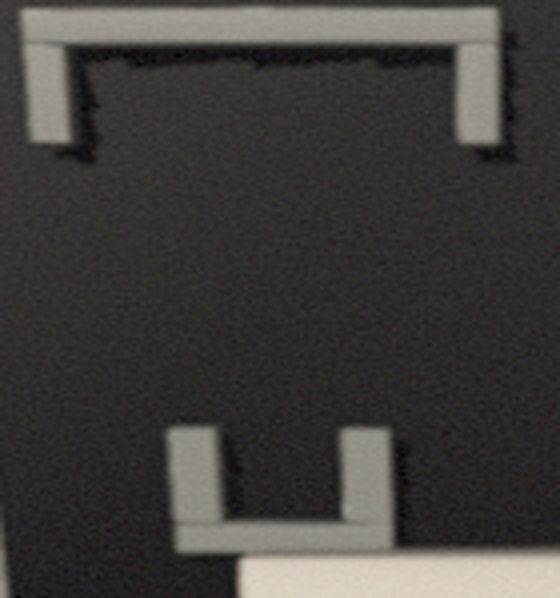

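```bash
python3 - <<'E'
from h import *
im=cv2.imread("pics/w2.png")
c=cam("wrist")
f=lambda x,y:(165+x/4,y/3.15)
names="topL_out topR_out bayL_out bayL_in bayR_in bayR_out bayend tailL_out tailL_in tailR_in tailR_out tailtop botin botout topin".split()
px=[f(21,8),f(499,8),f(26,100),f(71,100),f(457,100),f(500,100),f(478,144),f(170,470),f(220,470),f(341,470),f(391,470),f(195,427),f(280,521),f(282,552),f(260,44)]
psi=-.08
for it in range(4):
  if it==0: S=np.array([.62,.055,.078])
  u=np.array([np.cos(.4363)*np.cos(psi),np.cos(.4363)*np.sin(psi),np.sin(.4363)]); l=np.array([-np.sin(psi),np.cos(psi),0]); n=np.cross(u,l)
  P=onplane(c,px,S+.003*n,n); L=(P-S)@np.c_[u,l,n]*1000
  d=dict(zip(names,L))
  ex=((d['topin'][0]-53)+(d['botin'][0]+65))/2; ey=((d['bayR_in'][1]+38)+(d['tailR_in'][1]+13))/2
  h=u*ex/1000; sh=np.array([u[0],u[1],0])*ex/1000/np.cos(.4363)
  S=S+sh+l*ey/1000; S[2]=.078
  psi+=0 if it<1 else np.arctan(((d['bayR_in'][1]+38)-(d['tailR_in'][1]+13))/(d['bayend'][0]-d['tailtop'][0]+5+10))
  print(np.round(S,4),round(psi,4),round(ex,2),round(ey,2))
for k in names: print(k,np.round(d[k][:2],1))
E
```

```text
[0.617  0.0538 0.078 ] -0.08 -2.89 -1.48
[0.6167 0.0536 0.078 ] -0.091 -0.28 -0.15
[0.6167 0.0535 0.078 ] -0.0912 -0.03 -0.1
[0.6167 0.0535 0.078 ] -0.0912 -0.0 -0.0
topL_out [60.5 45.1]
topR_out [ 60.4 -46.1]
bayL_out [39.5 45.6]
bayL_in [39.5 36.8]
bayR_in [ 39.5 -38. ]
bayR_out [ 39.6 -46.3]
bayend [ 29.4 -42. ]
tailL_out [-50.9  22.5]
tailL_in [-50.8  12.1]
tailR_in [-50.6 -13. ]
tailR_out [-50.5 -23.3]
tailtop [-39.7  16.7]
botin [-64.1   0.2]
botout [-72.4   0.2]
topin [52.1 -0.5]
```

```bash
cat >> h.py <<'E'
PSI=-.0912; SB=np.array([.6167,.0533,.078])
def frame(psi=PSI):
    u=np.array([np.cos(.4363)*np.cos(psi),np.cos(.4363)*np.sin(psi),np.sin(.4363)]); l=np.array([-np.sin(psi),np.cos(psi),0]); return u,l,np.cross(u,l)
E
python3 - <<'E'
from h import *
c=cam("wrist");o=r.observe();R0=R.from_quat(o['eef_rot'])
P=onplane(c,[(322,174.5),(322,229),(226,200),(416,200),(298,250),(347,250)],o['tool_pos']+R0.apply([0,0,.0035]),R0.apply([0,0,1]))
print(np.round(R0.inv().apply(P-o['tool_pos'])*1000,1))
u,l,n=frame(); Rt=R.from_matrix(np.c_[u,-l,-n])
for d in(.08,.0085): 
  t=SB+d*n; print(t,toolmove(o,t,Rt=Rt), "in target axes", np.round(Rt.inv().apply(t-o['tool_pos'])*100,2))
E
```

```text
[[ 50.7   0.5   3.5]
 [ 30.8   0.5   3.5]
 [ 41.6 -34.2   3.5]
 [ 41.6  34.6   3.5]
 [ 22.8  -8.4   3.5]
 [ 22.8   9.8   3.5]]
[0.58303338 0.05637894 0.15050572] (array([ 9.63, -7.04, 12.93]), array([0.001, 0.08 , 0.015])) in target axes [ 8.46 -7.16 13.66]
[0.61312292 0.05362714 0.08570373] (array([10.19, -7.04, 20.06]), array([0.001, 0.08 , 0.015])) in target axes [ 8.46 -7.16 20.81]
```

>>> jog_arm(plan="1 2.4 -1.76 3.0 0 0 0;1 2.4 -1.76 3.0 0 0 0;1 2.4 -1.76 3.0 0 0 0;1 2.4 -1.76 3.0 0 0 0;1 0 0 0.9 0 0.08 0.015;1 0 0 0 0 0 0;1 0 0 0 0 0 0;1 0 0 0 0 0 0", force=30)

```text
time_s: 7.53
tool_pos: [0.5813, 0.0541, 0.1535]
eef_rot: [0.975, -0.046, 0.217, 0.011]
wrist_force: [0.8, -0.2, -2.2]
finger_gap: 0.222
grip_force: 30.0
```

```bash
python3 - <<'E'
from h import *
o=r.observe();u,l,n=frame(); Rt=R.from_matrix(np.c_[u,-l,-n])
print(toolmove(o,SB+.0085*n+.0*u,Rt=Rt),np.round(o['qpos'],2))
im,c,o=snap("wrist","pics/w3.png")
g=np.float32
cv2.imwrite("pics/w3c.png",im[0:330])
E
```

```text
(array([-0.  , -0.26,  7.49]), array([ 0.003, -0.002, -0.003])) [ 0.41  0.03 -0.67  2.08  0.28  0.65 -2.11]
```

View pics/w3c.png

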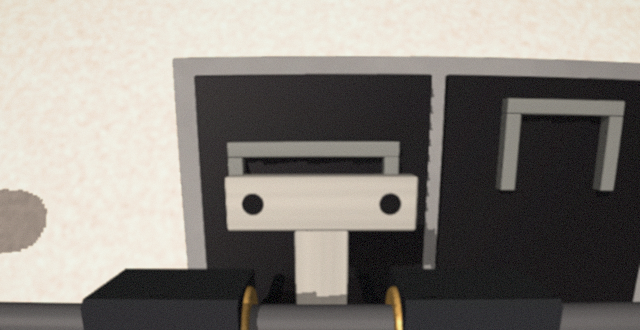

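The bracket hangs just downhill of its bay: bay top wall corners at (228,142) and (400,142). The spanner bay is visible too, with top corners at (503,99) and (625,101).

```bash
python3 - <<'E'
from h import *
c=cam("wrist");o=r.observe();u,l,n=frame()
for dz in(0,-.002):
  S=SB+[0,0,dz]
  P=onplane(c,[(227.5,142),(400,142),(313,157),(503,99),(625,101),(521,150),(597,150),(507,190)],S+.003*n,n)
  print(np.round((P-SB)@np.c_[u,l,n]*1000,1))
E
```

```text
[[  61.6   46.7    3. ]
 [  61.3  -44.6    3. ]
 [  53.5    1.5    3. ]
 [  83.9  -98.3    3. ]
 [  84.6 -166.5    3. ]
 [  57.6 -110.4    3. ]
 [  58.2 -153.7    3. ]
 [  35.9 -104.7    3. ]]
[[  61.6   47.1    1.2]
 [  61.3  -44.9    1.2]
 [  53.4    1.5    1.2]
 [  84.1  -99.1    1.2]
 [  84.7 -167.8    1.2]
 [  57.5 -111.3    1.2]
 [  58.2 -154.8    1.2]
 [  35.7 -105.5    1.2]]
```

>>> jog_arm(plan="1 0 -0.36 1.5 0 0 0;1 0 0 2 0 0 0;1 0 0 1.5 0 0 0;1 0 0 0.8 0 0 0;1 0 0 0.4 0 0 0;1 0 0 0.4 0 0 0;1 0 0 0.3 0 0 0;1 0 0 0 0 0 0;1 0 0 0 0 0 0", force=30)

```text
time_s: 8.33
tool_pos: [0.6102, 0.0559, 0.0899]
eef_rot: [0.975, -0.046, 0.217, 0.011]
wrist_force: [0.0, -0.1, -2.2]
finger_gap: 0.222
grip_force: 30.0
```

```bash
python3 - <<'E'
from h import *
o=r.observe();u,l,n=frame(); Rt=R.from_matrix(np.c_[u,-l,-n])
print(toolmove(o,SB+.0085*n+.0*u,Rt=Rt))
im,c,o=snap("wrist","pics/w4.png")
cv2.imwrite("pics/w4c.png",cv2.resize(im[100:310,170:480],None,fx=2.5,fy=2.5))
E
```

```text
(array([0.1 , 0.19, 0.51]), array([ 0.002, -0.002, -0.002]))
```

View pics/w4c.png

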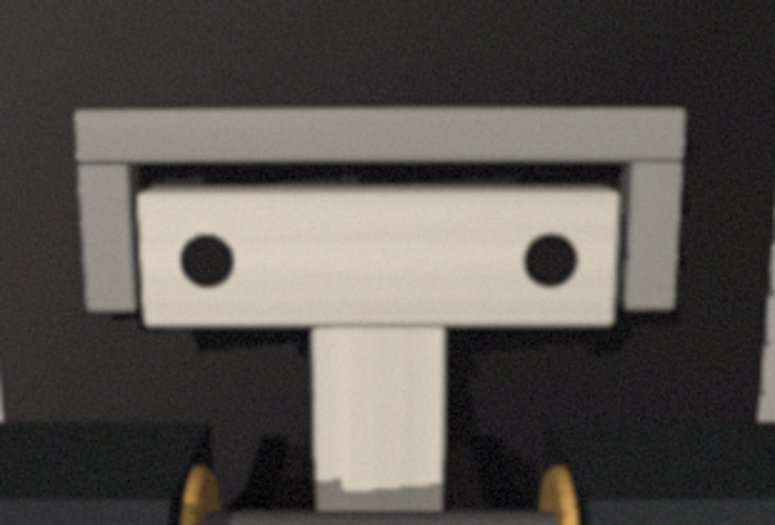

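The crosspiece (137–618 in the crop) is centred in the bay (75–686) with about 3 mm to the top wall, so I can lower it.

>>> jog_arm(plan="1 0.05 0 0.2 0 0 0;1 0 0 0.15 0 0 0;1 0 0 0.1 0 0 0;1 0 0 0.05 0 0 0;1 0 0 0 0 0 0;1 0 0 0 0 0 0", force=30)

```text
time_s: 8.88
tool_pos: [0.6125, 0.0558, 0.0845]
eef_rot: [0.975, -0.045, 0.217, 0.01]
wrist_force: [0.3, 0.1, -2.6]
finger_gap: 0.228
grip_force: 30.0
```

>>> jog_arm(plan="1 0 0 0.05 0 0 0;1 0 0 0.05 0 0 0;1 0 0 0 0 0 0", force=30)

```text
time_s: 9.13
tool_pos: [0.6129, 0.0557, 0.0838]
eef_rot: [0.975, -0.046, 0.217, 0.01]
wrist_force: [-0.0, 0.2, 0.4]
finger_gap: 0.224
grip_force: 30.0
```

>>> jog_arm(plan="1 0 0 0.04 0 0 0;1 0 0 0 0 0 0;2.3 0 0 0 0 0 0;2.6 0 0 0 0 0 0;3 0 0 0 0 0 0;4 0 0 0 0 0 0;4 0 0 0 0 0 0;4 0 0 0 0 0 0;4 0 0 -1 0 0 0;4 0 0 -3 0 0 0;4 0 0 -3 0 0 0;4 0 0 -3 0 0 0;4 0 0 -3 0 0 0;4 0 0 -3 0 0 0", force=30)

```text
time_s: 10.3
tool_pos: [0.5448, 0.0625, 0.2295]
eef_rot: [0.975, -0.045, 0.217, 0.01]
wrist_force: [0.8, -1.0, -1.1]
finger_gap: 0.457
grip_force: 0.0
```

```bash
python3 - <<'E'
from h import *
im,c,o=snap("wrist","pics/w5.png"); print(np.round(o['tool_pos'],4),np.round(o['qpos'],2))
cv2.imwrite("pics/w5c.png",im)
E
```

```text
[0.5448 0.0625 0.2295] [ 0.45 -0.15 -0.67  2.05  0.06  0.8  -1.94]
```

View pics/w5c.png

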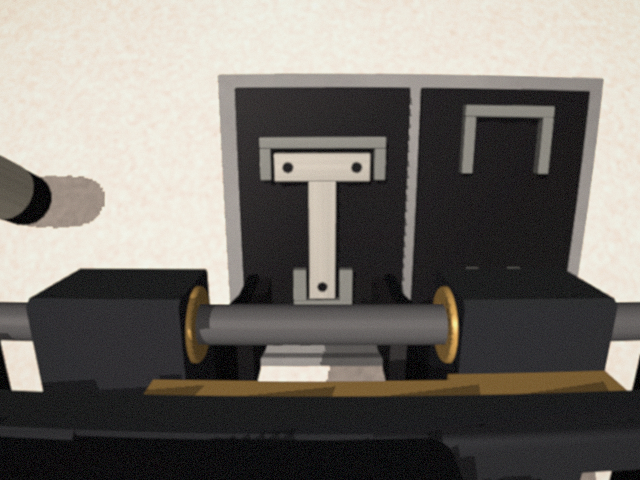

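The bracket is seated, flat and centred in its nest. The spanner bay top corners are at (466,105) and (554,107), and its tail walls end at (472,268) and (513,268). Spanner next.

```bash
python3 - <<'E'
from h import *
c=cam("wrist");u,l,n=frame()
S=SB-.0009*n
P=onplane(c,[(259.5,138),(386,138),(466,105),(554,107),(461,174),(549,174),(472,268),(513,268)],S+.003*n,n)
print(np.round((P-S)@np.c_[u,l,n]*1000,1))
E
```

```text
[[  64.2   48.7    3. ]
 [  64.2  -44.     3. ]
 [  88.2 -101.7    3. ]
 [  88.  -167.9    3. ]
 [  38.2 -101.3    3. ]
 [  38.8 -169.4    3. ]
 [ -35.5 -115.6    3. ]
 [ -35.7 -148.8    3. ]]
```

>>> jog_arm(plan="8.7 0 0 0 0 -0.109 0;8.7 0 0 0 0 -0.109 0;8.7 0 0 0 0 -0.109 0;8.7 0 0 0 0 -0.109 0;8.7 -1.45 -2.85 0.375 0 0 0;8.7 -1.45 -2.85 0.375 0 0 0;8.7 -1.45 -2.85 0.375 0 0 0;8.7 -1.45 -2.85 0.375 0 0 0;8.7 -1.45 -2.85 0.375 0 0 0;8.7 -1.45 -2.85 0.375 0 0 0;8.7 -1.45 -2.85 0.375 0 0 0;8.7 -1.45 -2.85 0.375 0 0 0;8.7 0 0 0 0 0 -0.123;8.7 0 0 0 0 0 -0.123;8.7 0 0 0 0 0 -0.123;8.7 0 0 0 0 0 -0.123;8.7 0 0 0 0 0 -0.123;8.7 0 0 0 0 0 -0.123")

```text
time_s: 11.85
tool_pos: [0.4515, 0.2999, 0.1979]
eef_rot: [0.948, 0.32, 0.001, 0.001]
wrist_force: [-0.3, 0.0, -0.6]
finger_gap: 1.0
grip_force: 0.0
```

>>> jog_arm(plan="8.7 0 0 0 0 0 -0.123;8.7 0 0 0 0 0 -0.123;8.7 0 0 0 0 0 -0.123;8.7 0 0 0 0 0 -0.123;8.7 0 0 0 0 0 -0.123;8.7 0 0 0 0 0 -0.123;8.7 0 0 0 0 0 -0.123;8.7 0 0 0 0 0 -0.123;8.7 0 0 0 0 0 -0.123;8.7 0 0 0 0 0 -0.123;8.7 0 0 0 0 0 -0.123;8.7 0 0 0 0 0 -0.123;8.7 0 0 0 0 0 0;8.7 0 0 0 0 0 0")

```text
time_s: 13.02
tool_pos: [0.4515, 0.2998, 0.1978]
eef_rot: [0.49, 0.872, 0.0, 0.001]
wrist_force: [-0.0, 0.6, 0.1]
finger_gap: 1.0
grip_force: 0.0
```

```bash
python3 - <<'E'
from h import *
im,c,o=snap("wrist","pics/w6.png"); print(np.round(o['tool_pos'],4),np.round(R.from_quat(o['eef_rot']).as_matrix(),3),np.round(o['qpos'],2))
E
```

```text
[0.4515 0.2998 0.1978] [[-0.519  0.855  0.001]
 [ 0.855  0.519 -0.   ]
 [-0.001  0.001 -1.   ]] [ 0.35  0.36 -1.21  1.73  0.35  1.29 -0.4 ]
```

View pics/w6.png

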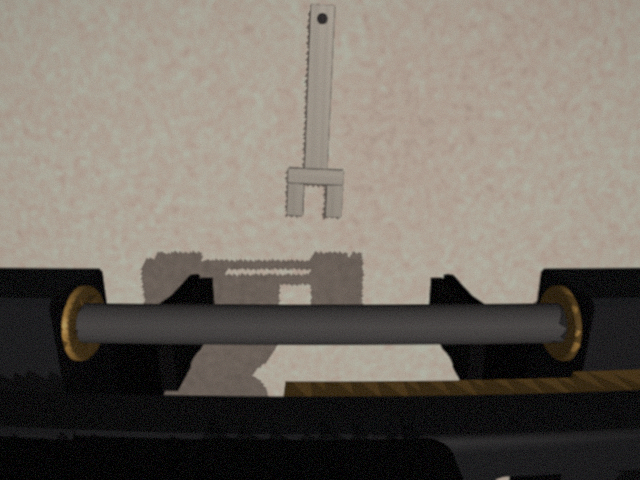

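The spanner is in clear view: tail end (322,5), head base (316,169), jaw tips (314,217), handle about 25 px wide.

```bash
python3 - <<'E'
from h import *
c=cam("wrist");o=r.observe();R0=R.from_quat(o['eef_rot'])
im=cv2.imread("pics/w6.png").mean(2).astype(int)
for v in(40,100,150,205): print(v,im[v,280:350:2])
P=onplane(c,[(322.5,5),(315.5,169),(314,217),(310,20),(335,20),(305.5,140),(329.5,140),(287,190),(343,190)],(0,0,.01))
print(np.round(R0.inv().apply(P-o['tool_pos'])*1000,1))
E
```

```text
40 [163 155 161 164 163 161 160 157 164 159 165 162 163 161 105 140 151 146
 144 147 148 151 151 152 152 156 143 151 160 156 163 167 170 163 158]
100 [162 157 165 159 163 162 162 155 164 164 168 168 155 105 141 144 147 145
 145 146 147 149 148 151 150 138 156 154 158 164 165 159 158 156 161]
150 [161 167 163 163 161 165 165 166 163 163 158 141  97 136 146 141 143 141
 145 147 145 143 149 138 141 167 163 168 160 163 164 162 162 164 163]
205 [164 168 154 115 129 136 136 136 139 140 141 122 150 157 157 161 163 163
 162 165 165 160 126 115 139 140 131 142 139 145 139 145 165 165 168]
[[156.2   0.9 187.8]
 [ 37.2  -4.5 187.9]
 [ -0.9  -5.9 187.9]
 [145.9  -8.3 187.8]
 [145.9  10.  187.8]
 [ 59.4 -12.2 187.9]
 [ 59.4   6.3 187.9]
 [ 20.8 -27.1 187.9]
 [ 20.8  17.1 187.9]]
```

>>> jog_arm(plan="8.7 3.35 -0.13 0 0 0 0;8.7 3.35 -0.13 0 0 0 0;8.7 0 0 2 0 0 0.045;8.7 0 0 3.5 0 0 0;8.7 0 0 3.5 0 0 0;8.7 0 0 3.5 0 0 0;8.7 0 0 3.5 0 0 0;8.7 0 0 1.4 0 0 0;8.7 0 0 0.6 0 0 0;8.7 0 0 0.4 0 0 0;8.7 0 0 0 0 0 0;8.7 0 0 0 0 0 0")

```text
time_s: 14.07
tool_pos: [0.4153, 0.3564, 0.0156]
eef_rot: [0.508, 0.861, 0.001, 0.001]
wrist_force: [0.1, 0.4, 1.3]
finger_gap: 1.0
grip_force: 0.0
```

>>> jog_arm(plan="8.7 0 0 0.15 0 0 0;8.7 0 0 0 0 0 0")

```text
time_s: 14.23
tool_pos: [0.4152, 0.3559, 0.0134]
eef_rot: [0.508, 0.861, 0.001, 0.001]
wrist_force: [-1.4, -0.5, 0.1]
finger_gap: 1.002
grip_force: 0.0
```

```bash
python3 - <<'E'
from h import *
o=r.observe();R0=R.from_quat(o['eef_rot']); print(np.round(o['tool_pos'],4),np.round(o['qpos'],3),np.round(R0.as_matrix(),3))
M=np.array([.4515,.2998,.1978]); A=np.array([[-.519,.855],[.855,.519]])
mid=np.r_[M[:2]+A@[.0669,-.0026],.005]; print(mid,R0.inv().apply(mid-o['tool_pos'])*1000, o['wrist_force'])
E
```

```text
[0.4152 0.3559 0.0134] [ 0.04   0.576 -1.021  1.9    0.588  0.999 -0.74 ] [[-0.483  0.876  0.003]
 [ 0.876  0.483  0.   ]
 [-0.001  0.003 -1.   ]]
[0.4145559 0.3556501 0.005    ] [ 0.11777092 -0.64359391  8.41185671] [-1.41178098 -0.50509352  0.1345161 ]
```

>>> jog_arm(plan="1 0 0 0 0 0 0;1 0 0 0 0 0 0;1 0 0 0 0 0 0;1 0 0 0 0 0 0;1 0 0 0 0 0 0;1 0 0 0 0 0 0;1 0 0 0 0 0 0;1 0 0 0 0 0 0;1 0 0 0 0 0 0;1 0 0 0 0 0 0;1 0 0 0 0 0 0;1 0 0 0 0 0 0;1 0 0 0 0 0 0;1 0 0 0 0 0 0;1 0 0 0 0 0 0;1 0 0 0 0 0 0;1 0 0 0 0 0 0;1 0 0 0 0 0 0;1 0 0 0 0 0 0;1 0 0 0 0 0 0", force=30)

```text
time_s: 15.9
tool_pos: [0.4145, 0.3555, 0.0124]
eef_rot: [0.508, 0.861, 0.0, 0.001]
wrist_force: [-0.3, 0.7, 0.2]
finger_gap: 0.202
grip_force: 30.0
```

>>> jog_arm(plan="1 0 0 -0.5 0 0 0;1 0 0 -1.3 0 0 0;1 0 0 -3 0 0 0;1 0 0 -3.8 0 0 0;1 0 0 -3.8 0 0 0;1 0 0 -3.8 0 0 0;1 0 0 -3.8 0 0 0;1 0 0 -3.8 0 0 0;1 0 0 0 0 0 0;1 -3.4 -0.71 0 0 0 0;1 -3.4 -0.71 0 0 0 0;1 -3.4 -0.71 0 0 0 0;1 -3.4 -0.71 0 0 0 0;1 -3.4 -0.71 0 0 0 0;1 -3.4 -0.71 0 0 0 0;1 -3.4 -0.71 0 0 0 0", force=30)

```text
time_s: 17.23
tool_pos: [0.4856, 0.122, 0.2513]
eef_rot: [0.508, 0.861, -0.0, 0.001]
wrist_force: [0.4, 0.0, -2.8]
finger_gap: 0.2
grip_force: 30.0
```

>>> jog_arm(plan="1 -3.4 -0.71 0 0 0 0;1 -3.4 -0.71 0 0 0 0;1 -3.4 -0.71 0 0 0 0;1 -3.4 -0.71 0 0 0 0;1 -3.4 -0.71 0 0 0 0;1 -3.4 -0.71 0 0 0 0;1 0 0 0 0 0 0;1 0 0 0 0 0 -0.122;1 0 0 0 0 0 -0.122;1 0 0 0 0 0 -0.122;1 0 0 0 0 0 -0.122;1 0 0 0 0 0 -0.122;1 0 0 0 0 0 -0.122;1 0 0 0 0 0 -0.122;1 0 0 0 0 0 -0.122;1 0 0 0 0 0 0;1 0 0 0 0 0 0", force=30)

```text
time_s: 18.65
tool_pos: [0.5469, -0.0755, 0.2512]
eef_rot: [0.047, 0.999, -0.0, 0.001]
wrist_force: [0.4, -0.3, -2.5]
finger_gap: 0.202
grip_force: 30.0
```

```bash
cat >> h.py <<'E'
u,l,n=frame(); SS=SB-.0009*n+.0062*u-.1352*l; RS=R.from_matrix(np.c_[-u,l,-n])
E
python3 - <<'E'
from h import *
o=r.observe(); print(np.round(o['tool_pos'],4),np.round(o['qpos'],2),SS); print(toolmove(o,SS+.15*n,Rt=RS),toolmove(o,SS+.10*n,Rt=RS))
E
```

```text
[ 0.5469 -0.0755  0.2512] [ 1.06  0.33 -1.22  1.64  0.32  1.39  1.28] [ 0.61036144 -0.08188453  0.07980436]
(array([-0.03, -0.06,  3.55]), array([-0.001, -0.435, -0.002])) (array([-2.14, -0.05,  8.08]), array([-0.001, -0.435, -0.002]))
```

>>> jog_arm(plan="1 0 0 0.8 0 -0.109 0;1 0 0 0.8 0 -0.109 0;1 0 0 0.8 0 -0.109 0;1 0 0 0.8 0 -0.108 0;1 0 0 0 0 0 0;1 0 0 0 0 0 0;1 0 0 0 0 0 0", force=30)

```text
time_s: 19.23
tool_pos: [0.5502, -0.0722, 0.2242]
eef_rot: [0.042, 0.982, -0.005, 0.185]
wrist_force: [0.6, -0.5, -2.3]
finger_gap: 0.204
grip_force: 30.0
```

```bash
python3 - <<'E'
from h import *
o=r.observe(); print(np.round(o['tool_pos'],4),np.round(o['qpos'],2)); print(toolmove(o,SS+.05*n,Rt=RS))
E
```

```text
[ 0.5502 -0.0722  0.2242] [ 1.37 -0.16 -1.19  1.98 -0.24  0.86  1.76]
(array([-0.09, -0.51, 10.67]), array([ 0.009, -0.064,  0.003]))
```

>>> jog_arm(plan="1 0 -0.25 1 0.009 -0.064 0.003;1 0 -0.25 2.5 0 0 0;1 0 0 3 0 0 0;1 0 0 3 0 0 0;1 0 0 1 0 0 0;1 0 0 0 0 0 0;1 0 0 0 0 0 0;1 0 0 0 0 0 0", force=30)

```text
time_s: 19.9
tool_pos: [0.5823, -0.0817, 0.1472]
eef_rot: [0.045, 0.976, -0.01, 0.213]
wrist_force: [0.4, -0.1, -1.6]
finger_gap: 0.203
grip_force: 30.0
```

```bash
python3 - <<'E'
from h import *
im,c,o=snap("wrist","pics/w7.png"); print(np.round(o['tool_pos'],4),np.round(o['qpos'],2),np.abs(o['qvel']).max()); print(toolmove(o,SS+.0074*n,Rt=RS))
cv2.imwrite("pics/w7c.png",cv2.resize(im[60:300,200:440],None,fx=2.5,fy=2.5))
E
```

```text
[ 0.5823 -0.0817  0.1472] [ 1.27  0.13 -1.25  2.06  0.25  0.62  1.36] 0.04044401652299258
(array([0.28, 0.23, 6.55]), array([-0.   , -0.006, -0.001]))
```

View pics/w7c.png

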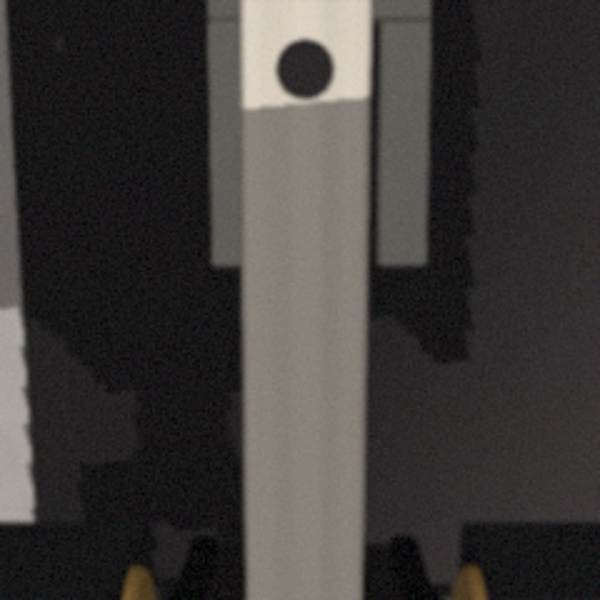

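The tail walls' outer edges (208–432 in the crop) centre on 320 and the handle on about 306, so only a small sideways correction is needed. Next I'll compute the offsets.

```bash
python3 - <<'E'
from h import *
c=cam("wrist");o=r.observe();R0=R.from_quat(o['eef_rot']); f=lambda x,y:(200+x/2.5,60+y/2.5)
P=onplane(c,[f(208,20),f(432,20),f(212,266),f(428,266),f(320,20)],SS+.003*n,n)
print(np.round((P-SS)@np.c_[u,l,n]*1000,1))
zt=.0024
Q=onplane(c,[f(242,100),f(371,100),f(243,400),f(366,400),f(306,69)],o['tool_pos']+R0.apply([0,0,zt]),R0.apply([0,0,1]))
print(np.round(R0.inv().apply(Q-o['tool_pos'])*1000,1))
im=cv2.imread("pics/w7.png").mean(2).astype(int); print(im[0:100:2,322]); print(im[0:100:2,292])
E
```

```text
[[-94.1 -21.6   3. ]
 [-94.1  22.1   3. ]
 [-46.4 -21.7   3. ]
 [-46.3  22.3   3. ]
 [-94.    0.2   3. ]]
[[77.1 -8.6  2.4]
 [77.1  9.   2.4]
 [35.3 -9.   2.4]
 [35.2  8.8  2.4]
 [81.1  0.1  2.4]]
[158 154 123  84  79 124 155 159 156 159 136  91  96  98  58  20  23  33
  31  26  20  22  29  18  21  46  91  94  97 160 204 208 205 209 207 208
 206 196  89  39  44  46  43  44  41  39  45  46  40  68]
[156 156 133  85  79 119 152 153 156 158 158 151 137 134  83  34  37  28
  35  30  38  38  26  31  14  44  88  96  94  94  95  93  95  82  82  94
  93  94  94  94  92  93  90  94  91  93  89  96  90  89]
```

>>> jog_arm(plan="1 0.3 0.25 1.5 0 -0.006 0;1 0 0 2 0 0 0;1 0 0 1.2 0 0 0;1 0 0 0.6 0 0 0;1 0 0 0.4 0 0 0;1 0 0 0.2 0 0 0;1 0 0 0 0 0 0;1 0 0 0 0 0 0", force=30)

```text
time_s: 20.62
tool_pos: [0.6037, -0.0826, 0.0925]
eef_rot: [0.045, 0.975, -0.012, 0.216]
wrist_force: [0.6, -0.4, -2.4]
finger_gap: 0.206
grip_force: 30.0
```

```bash
python3 - <<'E'
from h import *
o=r.observe();print(toolmove(o,SS-.0002*u+.0002*l+.0074*n,Rt=RS),np.round(o['wrist_force'],1),np.round(o['qpos'],2))
im,c,o=snap("wrist","pics/w8.png")
g=im.mean(2).astype(int)
for v in(90,120,155): print(v,g[v,230:420:3])
E
```

```text
(array([-0.04,  0.15,  0.69]), array([-0.004,  0.   , -0.001])) [ 0.6 -0.4 -2.4] [ 1.03  0.28 -1.07  2.07  0.54  0.55  1.11]
90 [ 20  25  27  25  15  23  27  16  24  27  27  16  44  90  89  95  92  96
  95  96  95  72 133 211 209 205 204 100  45  41  45  43  45  45  92 208
 209 208 208 157  26  16  25  57 140 155 155 154 157 153 158 130  99  20
  20  24  17  15  22  21  29  27  22  21]
120 [ 13  18  23  28  22  19  23  19  23  20  14  17  18  91  95  91  89  92
  92  97  91  80  83 132 130 129 129 127 132 130 136 129 131 125 120 128
 129 131 127  86  26  24  28  52  96  92  92  92  93  95  95  95  64  23
  17  12  27   8  17  28  22  20  20  22]
155 [ 25  27  24  17  23  27  20  22  26  25  20  27  22  77  94  90  93  90
  95  91  90  86  79 129 131 130 130 128 129 133 132 131 130 125 129 129
 130 126 128  64   9  19  29  92 156 159 157 164 162 160 165 160  42  18
  23  21  13  19  20  17  22   7  26  30]
```

The handle sits about 2 mm left of the channel centre, so I'll shift +y and lower.

>>> jog_arm(plan="1 0 0.17 0 -0.004 0 0;1 0 0 0.2 0 0 0;1 0 0 0.2 0 0 0;1 0 0 0.1 0 0 0;1 0 0 0 0 0 0;1 0 0 0 0 0 0", force=30)

```text
time_s: 21.17
tool_pos: [0.6056, -0.0807, 0.0869]
eef_rot: [0.045, 0.975, -0.009, 0.216]
wrist_force: [0.1, -0.0, -2.3]
finger_gap: 0.199
grip_force: 30.0
```

```bash
python3 - <<'E'
from h import *
o=r.observe();print(toolmove(o,SS-.0002*u+.0002*l+.0074*n,Rt=RS),np.round(o['wrist_force'],1))
im,c,o=snap("wrist","pics/w9.png")
g=im.mean(2).astype(int)
for v in(120,): print(v,g[v,260:400:2])
print(g[20:110:2,310])
E
```

```text
(array([-0.12, -0.05,  0.11]), array([ 0.001, -0.001, -0.001])) [ 0.1 -0.  -2.3]
120 [ 71  94  96  93  89  95  93  92  94  91  95  90  95  83  51  21  29  17
  83 132 132 130 130 128 129 128 130 127 127 135 132 129 128 132 125 126
 123 123 133 131 129 129 127 111  52  18  22  51  82  91  94  94  92  91
  96  94  96  98  90  95  92  84  33  25  15  26  26  28  15  27]
[ 34  35  35  24  37 126 152 147 148 149 153 151 151 147 149 139  76  47
  60 153 201 207 202 207 203 203 204 205 205 205 206 195 171 140 136 161
 189 194 147 125 126 131 126 131 132]
```

>>> jog_arm(plan="1 -0.08 0 0.05 0 0 0;1 0 0 0.03 0 0 0;1 0 0 0 0 0 0;1 0 0 0 0 0 0", force=30)

```text
time_s: 21.55
tool_pos: [0.6067, -0.0809, 0.0867]
eef_rot: [0.045, 0.975, -0.009, 0.216]
wrist_force: [0.5, -0.3, -1.9]
finger_gap: 0.205
grip_force: 30.0
```

>>> jog_arm(plan="1 0 0 0.04 0 0 0;1 0 0 0 0 0 0;1 0 0 0 0 0 0", force=30)

```text
time_s: 21.8
tool_pos: [0.6069, -0.0809, 0.0863]
eef_rot: [0.045, 0.975, -0.009, 0.216]
wrist_force: [0.2, -0.9, -1.7]
finger_gap: 0.202
grip_force: 30.0
```

>>> jog_arm(plan="1 0 0 0.05 0 0 0;1 0 0 0 0 0 0;1 0 0 0 0 0 0", force=30)

```text
time_s: 22.05
tool_pos: [0.607, -0.081, 0.0858]
eef_rot: [0.045, 0.975, -0.009, 0.216]
wrist_force: [0.1, -0.5, -2.3]
finger_gap: 0.203
grip_force: 30.0
```

>>> jog_arm(plan="1 0 0 0.04 0 0 0;1 0 0 0 0 0 0;1 0 0 0 0 0 0", force=30)

```text
time_s: 22.3
tool_pos: [0.6072, -0.0809, 0.0856]
eef_rot: [0.045, 0.975, -0.01, 0.216]
wrist_force: [-4.3, 0.4, 3.5]
finger_gap: 0.2
grip_force: 30.0
```

>>> jog_arm(plan="1 0 0 0 0 0 0;2.1 0 0 0 0 0 0;2.4 0 0 0 0 0 0;2.8 0 0 0 0 0 0;4 0 0 0 0 0 0;4 0 0 0 0 0 0;4 0 0 0 0 0 0;4 0 0 0 0 0 0;4 0 0 -1 0 0 0;4 0 0 -3 0 0 0;4 0 0 -3 0 0 0;4 0 0 -3 0 0 0;4 0 0 -3 0 0 0;4 0 0 -3 0 0 0;4 0 0 0 0 0 0;4 0 0 0 0 0 0", force=30)

```text
time_s: 23.63
tool_pos: [0.5472, -0.08, 0.2124]
eef_rot: [0.047, 0.976, -0.015, 0.214]
wrist_force: [0.3, -0.4, -0.3]
finger_gap: 0.461
grip_force: 0.0
```

```bash
python3 - <<'E'
from h import *
t=r.get_image("top")[:,:,::-1]; s=r.get_image("scene")[:,:,::-1]
o=r.observe(); print(o['time_s'],o['tool_pos'],np.round(o['wrist_force'],1))
w=r.get_image("wrist")[:,:,::-1]
a=cv2.resize(s[235:350,275:440],(400,279)); b=cv2.resize(t[130:245,235:400],(400,279)); cc=cv2.resize(w,(400,300))
cv2.imwrite("pics/fin.png",np.vstack([np.hstack([a,b]),np.hstack([cc,np.zeros_like(cc)])]))
E
```

```text
23.7333 [ 0.54643665 -0.07898269  0.20977433] [0.4 0.  0.1]
```

View pics/fin.png

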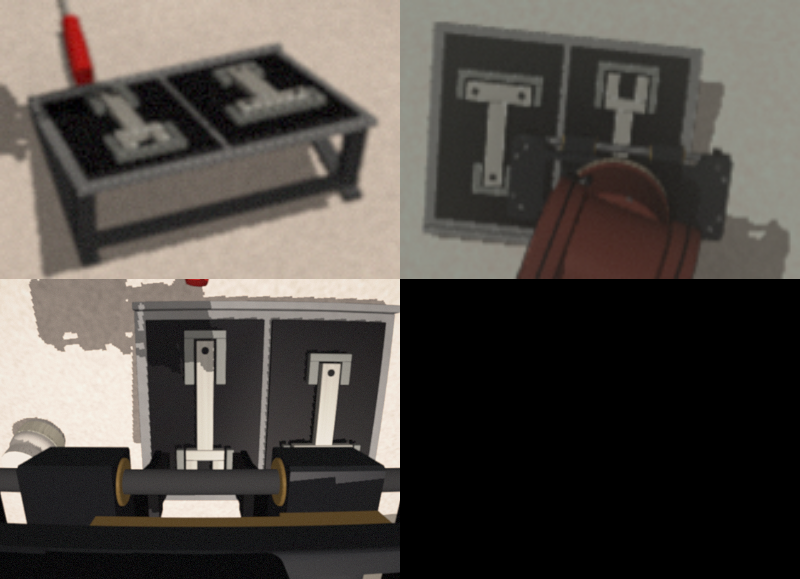

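Both parts lie between their nest walls, wide end uphill, and the gripper is clear and still. The spanner's tail is visible in its channel and its head in its bay. Handing in.

```bash
python3 -c "
from cell import r
print(r.close_job())"
```

```text
the job is handed in; nothing more can be done
None
```

The spanner and the bracket are each in their own nest, wide end uphill and released, and the job was handed in at about 24 s; the cameras showed both between their nest walls, but no verdict came back.

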